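Change the sprockets of a chain drive

ROBOT

A 7-joint arm with a two-finger parallel gripper is mounted at the origin on a cart in front of the work surface, level with it; the furniture and walls round the work are solid. World frame = base frame: x ahead of the robot, y to its left, z up, the work surface at z = 0. Lengths are in m, angles in rad, forces in N, time in s.
With the tool pointing down it reaches from about 0.35 to 0.9 m from the base axis. Payload 8.1 kg.
Tool frame: the origin (TCP) lies at the very end of the fingers, on their centre line; the grasp point (between the pads) lies env.grip_depth behind it (env.grip_depth is the distance from the TCP to the grasp point, in m); z points along the fingers, y is the line along which they close (so a half turn about z gives the same grasp; the last joint's range is limited). The gripper opens to 85 mm and grips with 20 to 120 N. Pads are 22 mm wide; open, the fingers measure 114 mm over their backs; the gripper's body (76 mm by 85 mm) begins 54 mm behind the grasp point. The pads swing forward as they close: fully open they stand 13 mm farther back than shut.
Start: joints at [-1.428, 0.434, 0.025, 1.573, -0.012, 1.134, -0.075], TCP at [0.152, 0.606, 0.231] pointing down, gripper open.
Joint ranges: [-2.62, 2.62], [-0.44, 2.09], [-1.27, 1.32], [0.08, 2.57], [-1.32, 4.46], [0.12, 2], [-2.74, 2.74]. Speed limits (rad/s): [2.22, 2.22, 3.01, 3.01, 3.14, 3.14, 3.14].

INTERFACE

Orientations are given as a unit quaternion [x, y, z, w].
In Python, from rig import get_state, optics, finish_job, env gives the robot as it stands.
- The arm moves only by the tool send_rows, never from a script. Its argument "targets" is a list of rows, each a list of 5 numbers: the shift along the world's x, y, z in m, then the turn about the world's z in rad, then the closure, from 0 (fully open) to 1 (shut). A call has 1 to 20 rows; each row shifts and turns the commanded pose from where the row before left it; what a row does not reach is not made up. A row lasts 1/10 s, in which the tool goes at most 50 mm and 8.59 degrees, less where a joint would pass 70% of its speed; a pose out of reach is approached as far as the arm can. A call with a gripper value outside its range is refused whole. The fingers move at their own pace and stop on an object; "squeeze" is the grip in N (left out, the last holds). Time passes only in rows, so rows that do not move let the fingers close. It gives the time, the measured TCP pose, the force, the opening and the grip force at its end, in the units of the state.
- get_state(): the state, without advancing time (a new reading comes with each control period).
- optics.capture(name): name is "scene" or "top"; returns (picture, depth): 384x512x3 uint8, red, green, blue; 384x512 float32, m along the optical axis (not along the pixel's ray), 0 where there is no reading.
- optics.camera_model(name): a dict with "K" (3x3 intrinsics, pixels), "view" (4x4, takes a point from world to camera coordinates). Camera axes: x right, y up, looking along -z (the intrinsics and any distortion apply to the point x, -y, -z); pixel columns grow to the right and rows downward; lengths in m; the calibration is good to about 2 mm. A picture is of the moment at which its call begins. camera_model takes no time and is no camera call.
- finish_job(): hands the job in; it is judged then, once.
The state is a dict: "clock": time; "joints": joint angles; "qd": joint speeds; "tau": joint torques, N m; "position": TCP position; "tcp_rot": TCP orientation; "contact_force": force on the tool from outside, world axes, zero at the start; "wrist_torque": the same for the moment, N m; "width": finger opening in m; "finger_force": force on a finger pad.
Only numpy, scipy, OpenCV 4.12 (cv2) and the standard library are available. Lean on these libraries where they do the work, as an engineer would, in place of code of your own. Each camera call takes 0.05 s, during which the arm holds its last target. There are 200 camera calls.

TASK

The chain and the shaft nuts are off the small chain drive on the bench: gear it down as far as its four sprockets allow, with the smallest on the gearmotor's shaft and the largest on the driven shaft in the bearing block, and put the two middle-sized ones away on the two pegs of the storage board, either way round. All four places are taken at the start, so park a sprocket on a clear piece of bench while you change them over; each must end flat down on its seat, hub up. Leave the oil bottle and the bit box in front of the work where they are.

Things in the scene. Friction and masses are not known exactly. Their poses are not given: they have to be found in the camera images.
- sprocket_s: The smallest sprocket, at the start on one of the storage pegs. Flat steel chain sprocket, 12 teeth, 55 mm across the tips: toothed plate 7 mm thick underneath, plain round hub 35 mm across up to 38 mm above the underside, 25 mm bore right through; about 0.24 kg. Origin: centre of the underside; z up the hub
- sprocket_m1: The smaller of the two middle-sized sprockets, at the start on one of the two drive shafts. Flat steel chain sprocket, 16 teeth, 71 mm across the tips: toothed plate 7 mm thick underneath, plain round hub 42 mm across up to 38 mm above the underside, 25 mm bore right through; about 0.4 kg. Origin: centre of the underside; z up the hub
- sprocket_m2: The larger of the two middle-sized sprockets, at the start on the other drive shaft. Flat steel chain sprocket, 20 teeth, 87 mm across the tips: toothed plate 7 mm thick underneath, plain round hub 42 mm across up to 38 mm above the underside, 25 mm bore right through; about 0.52 kg. Origin: centre of the underside; z up the hub
- sprocket_l: The largest sprocket, at the start on the other storage peg. Flat steel chain sprocket, 26 teeth, 112 mm across the tips: toothed plate 7 mm thick underneath, plain round hub 42 mm across up to 38 mm above the underside, 25 mm bore right through; about 0.78 kg. Origin: centre of the underside; z up the hub
- gearmotor: Gearmotor fixed on one end of a dark steel bed plate 12 mm thick: square aluminium case, tapered shaft end pointing up, grey motor lying behind. Origin: on the shaft's axis at the foot of the case, 12 mm above the bench; z up, x along the motor. A sprocket seats 66 mm above it; shaft 22 mm thick there, 9 mm at its tip 46 mm higher. Terminal box: 59 mm behind the axis, top 17 mm above the seat
- bearing_block: Bearing block with the driven shaft, fixed on the other end of the bed plate (100 x 290 mm, centred between the shafts), 130 mm from the gearmotor's shaft: round grey housing on an 88 mm square foot, tapered shaft end pointing up. Origin: on the shaft's axis at the foot, 12 mm above the bench; z up. A sprocket seats 66 mm above it; shaft 22 mm thick there, 9 mm at its tip 46 mm higher
- peg_board: Storage board, plywood, 110 x 250 x 18 mm, fixed on the bench, with two upright steel pegs shaped like the shaft ends (22 mm at the board, 9 mm at the tip, 46 mm high). Origin: middle of the underside; z up, y along the board. The pegs stand at y = +65 mm and y = -65 mm; a sprocket on a peg rests on the board, 18 mm above the bench
- oil_bottle: Small red bottle of chain oil, 48 mm across, 130 mm high, standing loose on the bench, not to be disturbed. Origin: middle of the underside
- bit_box: Closed box of screwdriver bits, 60 x 110 x 42 mm, dark with a red lid, standing loose on the bench, not to be disturbed. Origin: middle of the underside
Things that resemble listed ones, but are neither listed nor needed, are in the scene too. What is shaped like the sprocket_s but yellow is not meant.

How it is judged:
At the end, for the whole second after the job is handed in: Smallest sprocket on the gearmotor's shaft, largest on the bearing block's, the two middle ones on the two pegs, either way round; each centred within 5 mm, underside within 4 mm of its seat, level within 0.06 rad, hub up, released and at rest (horizontal distance between sprocket_s and gearmotor below 0.005 m and z of sprocket_s in the frame of gearmotor between 0.062 and 0.07 m and horizontal distance between sprocket_l and bearing_block below 0.005 m and z of sprocket_l in the frame of bearing_block between 0.062 and 0.07 m and ((x of sprocket_m1 in the frame of peg_board between -0.005 and 0.005 m and y of sprocket_m1 in the frame of peg_board between 0.06 and 0.07 m and z of sprocket_m1 in the frame of peg_board between 0.014 and 0.022 m and x of sprocket_m2 in the frame of peg_board between -0.005 and 0.005 m and y of sprocket_m2 in the frame of peg_board between -0.07 and -0.06 m and z of sprocket_m2 in the frame of peg_board between 0.014 and 0.022 m) or (x of sprocket_m1 in the frame of peg_board between -0.005 and 0.005 m and y of sprocket_m1 in the frame of peg_board between -0.07 and -0.06 m and z of sprocket_m1 in the frame of peg_board between 0.014 and 0.022 m and x of sprocket_m2 in the frame of peg_board between -0.005 and 0.005 m and y of sprocket_m2 in the frame of peg_board between 0.06 and 0.07 m and z of sprocket_m2 in the frame of peg_board between 0.014 and 0.022 m)) and angle between each of sprocket_s, sprocket_m1, sprocket_m2, sprocket_l's own z axis and vertical below 0.06 rad and linear speed of each of sprocket_s, sprocket_m1, sprocket_m2, sprocket_l below 0.02 m/s); the robot touches nothing.
It fails at once if the oil bottle was pushed more than 30 mm or tipped over (distance of oil_bottle from where it was at the start of the episode above 0.03 m or angle between oil_bottle's own z axis and vertical above 0.5 rad).
It fails at once if the bit box was pushed more than 30 mm or tipped over (distance of bit_box from where it was at the start of the episode above 0.03 m or angle between bit_box's own z axis and vertical above 0.5 rad).
It also fails if it takes over 93 s, if anything falls off the work surface, if the arm or the gripper's body presses on something with over 40 N, if the wrist force passes 120 N, or if a joint passes its speed limit or range.

## Working session

There is one attempt and no reset: what is moved stays moved. The work goes in short steps, Python scripts to look and compute and a tool call to move; the robot and the scene stay as the last step left them, time stands still between calls to the robot, and variables do not carry over. Pictures are saved under pics/ and viewed, at most 14 in all, crops included, and the job is handed in when it is done.

Besides the shell and the picture viewer there is one more tool, called after "Emit:" as name(argument=value, ...) on one line, values as JSON. send_rows: Moves the arm, as the interface text tells. Its arguments: {"type":"object","properties":{"targets":{"type":"array"},"squeeze":{"type":"number"}},"required":["targets"]}

```bash
mkdir -p pics; ls
python3 - <<'E'
from rig import get_state, optics, env
import cv2,numpy as np
s=get_state();print({k:np.round(v,3) for k,v in s.items()},env.grip_depth)
for n in ("scene","top"):
    p,d=optics.capture(n); np.savez(f"{n}0.npz",p=p,d=d)
    cv2.imwrite(f"pics/{n}0.png",cv2.resize(p[:,:,::-1],(800,600)))
    m=optics.camera_model(n);print(n,np.round(m["K"],1).tolist(),np.round(m["view"],3).tolist(),[k for k in m])
E
```

```text
pics
{'clock': np.float64(0.0), 'joints': array([-1.428,  0.435,  0.025,  1.574, -0.012,  1.134, -0.075]), 'qd': array([-0.   ,  0.   , -0.   , -0.   ,  0.   , -0.   , -0.001]), 'tau': array([ 1.0000e-03, -6.7045e+01,  1.0250e+00, -3.1621e+01,  1.5000e-02,
        1.2000e-02, -0.0000e+00]), 'position': array([0.152, 0.606, 0.231]), 'tcp_rot': array([ 0.123,  0.992, -0.001, -0.   ]), 'contact_force': array([ 0.308, -0.427, -0.811]), 'wrist_torque': array([0.046, 0.044, 0.027]), 'finger_force': np.float64(0.0), 'width': np.float64(0.085)} 0.0187
scene [[385.9, 0.0, 260.2], [0.0, 385.9, 199.1], [0.0, 0.0, 1.0]] [[0.872, -0.49, 0.005, -0.427], [0.335, 0.603, 0.724, -0.243], [-0.358, -0.63, 0.69, -0.888], [0.0, 0.0, 0.0, 1.0]] ['K', 'view']
top [[398.6, 0.0, 255.4], [0.0, 398.6, 189.7], [0.0, 0.0, 1.0]] [[-0.025, -0.999, 0.021, 0.009], [0.983, -0.021, 0.181, -0.497], [-0.181, 0.025, 0.983, -1.025], [0.0, 0.0, 0.0, 1.0]] ['K', 'view']
```

View pics/scene0.png

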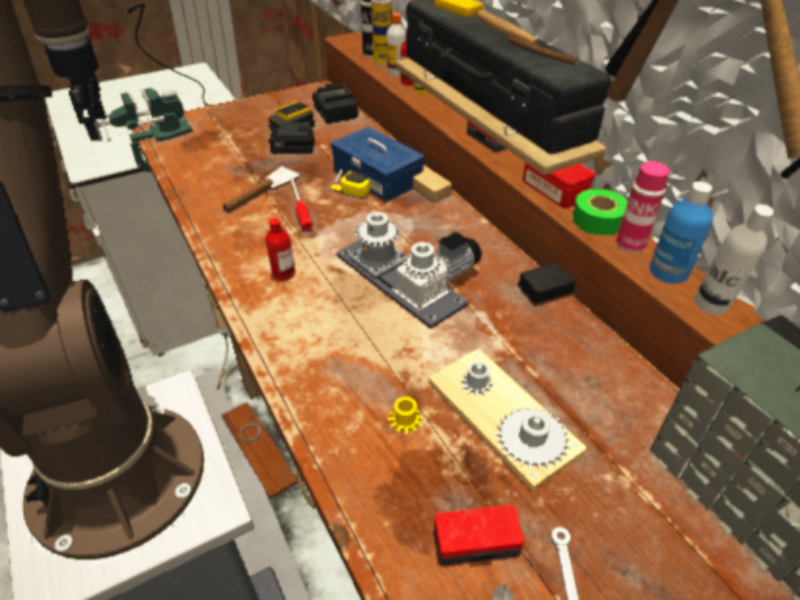

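View pics/top0.png

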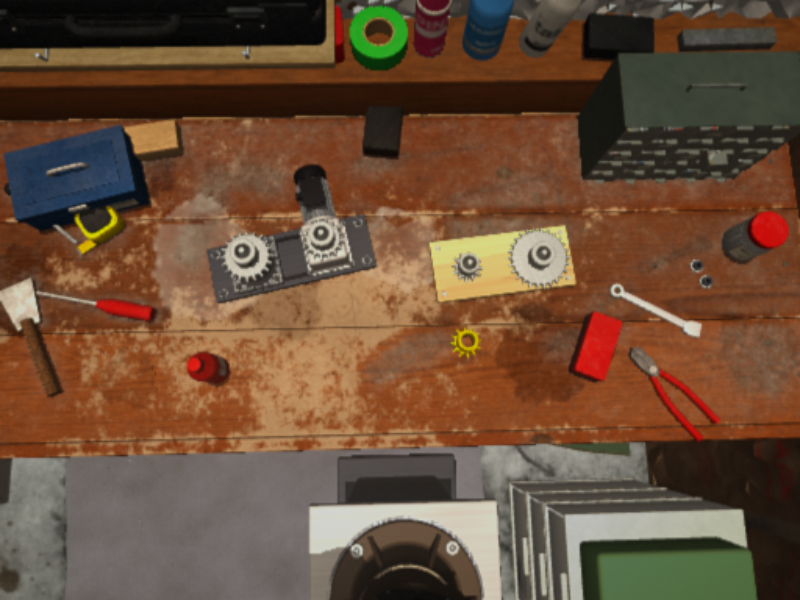

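The top view (800 px scale) shows the four sprockets. On the bearing block at (246,255) is a large-ish one, on the gearmotor at (322,240) another. On the board pegs are the small one at (468,264) and the largest at (541,255). The yellow look-alike at (465,342) is loose on the bench and is rejected by its colour. The bottle is at (207,367) and the bit box at (598,346).

```bash
cat > h.py <<'E'
import numpy as np,cv2
from rig import get_state, optics
def world(n,d,model=None):
    m=optics.camera_model(n);K=m["K"];V=np.array(m["view"]);v,u=np.mgrid[:384,:512]
    X=(u-K[0][2])/K[0][0]*d;Y=-(v-K[1][2])/K[1][1]*d
    P=np.stack([X,Y,-d],-1)-V[:3,3]
    W=P@V[:3,:3]; W[d==0]=np.nan
    return W
def ray(n,u,v,z):
    m=optics.camera_model(n);K=m["K"];V=np.array(m["view"])
    r=V[:3,:3].T@np.array([(u-K[0][2])/K[0][0],-(v-K[1][2])/K[1][1],-1]);c=-V[:3,:3].T@V[:3,3]
    return c+r*(z-c[2])/r[2]
def blob(W,c,rad,z0,z1):
    s=(np.hypot(W[...,0]-c[0],W[...,1]-c[1])<rad)&(W[...,2]>z0)&(W[...,2]<z1)
    p=W[s]; (x,y),r=cv2.minEnclosingCircle(p[:,:2].astype(np.float32))
    return len(p),np.round([x,y,r,np.median(p[:,2])],4)
E
python3 - <<'E'
from h import *
z=np.load("top0.npz");W=world("top",z["d"]);zs=np.load("scene0.npz");S=world("scene",zs["d"])
k=1.5625
for nm,u,v,h in (("bear",246,252,.116),("gear",323,236,.116),("pegS",468,262,.056),("pegL",542,253,.056),("bottle",203,365,.13),("box",598,346,.042),("yellow",465,342,.038)):
    c=ray("top",u/k,v/k,h);print(nm,np.round(c,3))
    for lab,A in (("top",W),("sc",S)):
        for lo,hi,rr in ((h-.006,h+.004,.04),(h-.042,h-.028,.07)):
            try: print("   ",lab,lo,*blob(A,c,rr,lo,hi))
            except Exception as e: print("   none")
# board & plate rects
for nm,u,v,lo,hi,rad in (("board",505,262,.012,.024,.2),):
    c=ray("top",u/k,v/k,.018)
    s=(np.hypot(W[...,0]-c[0],W[...,1]-c[1])<rad)&(W[...,2]>lo)&(W[...,2]<hi)
    print(nm,cv2.minAreaRect(W[s][:,:2].astype(np.float32)))
p,d=z["p"],z["d"]
a=cv2.resize(p[125:205,120:380,::-1],None,fx=3,fy=3,interpolation=cv2.INTER_CUBIC);cv2.imwrite("pics/crop0.png",a)
E
```

```text
bear [0.562 0.245 0.116]
    top 0.11 162 [0.5654 0.2514 0.0219 0.1155]
    top 0.07400000000000001 441 [0.5651 0.2513 0.0436 0.0847]
    sc 0.11 91 [0.5642 0.2505 0.0225 0.1146]
    sc 0.07400000000000001 226 [0.5642 0.2515 0.0433 0.084 ]
gear [0.586 0.121 0.116]
    top 0.11 153 [0.5931 0.1249 0.0216 0.1155]
    top 0.07400000000000001 250 [0.6054 0.1284 0.0491 0.0842]
    sc 0.11 103 [0.5915 0.1221 0.0224 0.1151]
    sc 0.07400000000000001 193 [0.6065 0.1253 0.0489 0.0833]
pegS [ 0.552 -0.122  0.056]
    top 0.05 84 [ 0.5527 -0.1235  0.0176  0.0556]
    top 0.013999999999999999 1454 [ 0.5523 -0.1225  0.0701  0.0185]
    sc 0.05 101 [ 0.5513 -0.1245  0.0184  0.0544]
    sc 0.013999999999999999 1315 [ 0.5516 -0.1235  0.0697  0.0177]
pegL [ 0.566 -0.252  0.056]
    top 0.05 134 [ 0.5665 -0.2528  0.0213  0.0559]
    top 0.013999999999999999 1315 [ 0.5657 -0.2514  0.07    0.0226]
    sc 0.05 188 [ 0.5658 -0.2528  0.022   0.055 ]
    sc 0.013999999999999999 1631 [ 0.5658 -0.2516  0.07    0.0229]
bottle [0.38  0.304 0.13 ]
    top 0.124 64 [0.3822 0.3181 0.0108 0.1295]
    top 0.088 125 [0.3826 0.3187 0.0238 0.0973]
    sc 0.124 32 [0.3808 0.3158 0.0124 0.1289]
    sc 0.088 90 [0.3812 0.3139 0.0231 0.0956]
box [ 0.404 -0.341  0.042]
    top 0.036000000000000004 546 [ 0.4037 -0.3408  0.04    0.0427]
    top 0.0 570 [ 0.404  -0.3406  0.0701  0.0017]
    sc 0.036000000000000004 930 [ 0.4038 -0.3408  0.04    0.0422]
    sc 0.0 764 [ 0.404  -0.3406  0.07    0.0009]
yellow [ 0.416 -0.113  0.038]
    top 0.032 72 [ 0.4212 -0.1178  0.0176  0.0373]
    top -0.0040000000000000036 1820 [ 4.164e-01 -1.134e-01  7.010e-02  2.000e-04]
    sc 0.032 82 [ 0.4205 -0.1189  0.0179  0.0367]
    sc -0.0040000000000000036 1773 [ 4.163e-01 -1.135e-01  7.000e-02 -4.000e-04]
board ((0.5046620965003967, -0.22915896773338318), (0.22970600426197052, 0.31964364647865295), 6.086850643157959)
```

View pics/crop0.png

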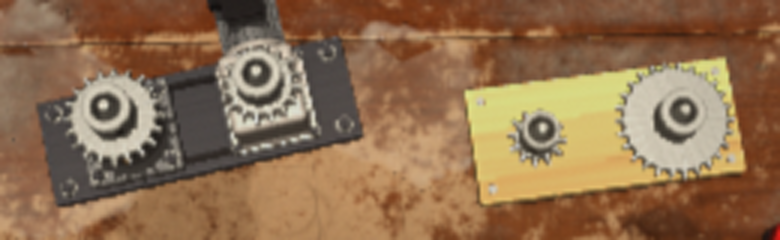

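Emit:
send_rows(targets=[[0.0275,-0.03,0,0.0286,0],[0.0275,-0.03,0,0.0286,0],[0.0275,-0.03,0,0.0286,0],[0.0275,-0.03,0,0.0286,0],[0.0275,-0.03,0,0.0286,0],[0.0275,-0.03,0,0.0286,0],[0.0275,-0.03,0,0.0286,0],[0.0275,-0.03,0,0.0286,0],[0.0275,-0.03,0,0.0286,0],[0.0275,-0.03,0,0.0286,0],[0.0275,-0.03,0,0.0286,0],[0.0275,-0.03,0,0.0286,0],[0.0275,-0.03,0,0.0286,0],[0.0275,-0.03,0,0.0286,0],[0.0275,-0.03,0,0.0286,0],[0.0275,-0.0325,0,0.0286,0],[0,0,0,0,0],[0,0,0,0,0],[0,0,0,0,0]], squeeze=70)

```text
clock: 2.0
position: [0.5913, 0.1249, 0.2309]
tcp_rot: [-0.106, 0.994, 0.0, -0.001]
contact_force: [0.1, -0.2, -0.9]
width: 0.0855
finger_force: 0.0
```

Emit:
send_rows(targets=[[0,-0.001,-0.04,0,0],[0,0,-0.04,0,0],[0,0,-0.035,0,0],[0,0,-0.018,0,0],[0,0,-0.01,0,0],[0,0,0,0,0],[0,0,0,0,0]])

```text
clock: 2.7
position: [0.5925, 0.1235, 0.0893]
tcp_rot: [-0.106, 0.994, 0.0, 0.001]
contact_force: [0.5, -0.9, 0.5]
width: 0.0857
finger_force: 0.0
```

Emit:
send_rows(targets=[[0,0,0,0,0.7],[0,0,0,0,1],[0,0,0,0,1],[0,0,0,0,1],[0,0,0,0,1],[0,0,0,0,1],[0,0,0,0,1]])

```text
clock: 3.4
position: [0.5926, 0.1239, 0.0898]
tcp_rot: [-0.106, 0.994, 0.001, 0.001]
contact_force: [-3.8, 2.0, 9.4]
width: 0.0409
finger_force: 69.5
```

Emit:
send_rows(targets=[[0,0,0.02,0,1],[0,0,0.03,0,1],[0,0,0.02,0,1],[-0.035,-0.02,0,0,1],[-0.036,-0.022,0,0,1],[-0.036,-0.022,-0.02,0,1],[-0.035,-0.02,-0.03,0,1],[0,0,-0.04,0,1],[0,0,-0.03,0,1],[0,0,-0.015,0,1],[0,0,0,0,1],[0,0,0,0,1]])

```text
clock: 4.6
position: [0.4503, 0.0387, 0.0237]
tcp_rot: [-0.106, 0.994, -0.0, -0.0]
contact_force: [-0.4, -0.3, -3.8]
width: 0.0406
finger_force: 73.2
```

Emit:
send_rows(targets=[[0,0,-0.006,0,1],[0,0,-0.004,0,1],[0,0,0,0,1],[0,0,0,0,1]])

```text
clock: 5.0
position: [0.4504, 0.0389, 0.0137]
tcp_rot: [-0.106, 0.994, 0.0, 0.0]
contact_force: [-0.0, 0.1, -3.5]
width: 0.0407
finger_force: 73.2
```

Emit:
send_rows(targets=[[0,0,-0.001,0,1],[0,0,0,0,1],[0,0,0,0,0],[0,0,0,0,0],[0,0,0,0,0],[0,0,0,0,0],[0,0,0.02,0,0],[0,0,0.04,0,0],[0,0,0.03,0,0],[0.02,-0.032,0,0,0],[0.021,-0.034,0,0,0],[0.021,-0.034,0,0,0],[0.021,-0.034,0,0,0],[0.0185,-0.0285,0,0,0],[0,0,0,0,0],[0,0,0,0,0],[0,0,0,0,0]])

```text
clock: 6.7
position: [0.5512, -0.1226, 0.1022]
tcp_rot: [-0.106, 0.994, 0.0, -0.0]
contact_force: [0.7, -0.4, -0.0]
width: 0.0855
finger_force: 0.0
```

Emit:
send_rows(targets=[[0.001,-0.001,-0.03,0,0],[0,0,-0.025,0,0],[0,0,-0.012,0,0],[0,0,-0.005,0,0],[0,0,0,0,0],[0,0,0,0,0.8],[0,0,0,0,1],[0,0,0,0,1],[0,0,0,0,1],[0,0,0,0,1],[0,0,0,0,1],[0,0,0,0,1],[0,0,0,0,1]])

```text
clock: 8.0
position: [0.5533, -0.1245, 0.0315]
tcp_rot: [-0.106, 0.994, 0.0, 0.001]
contact_force: [-2.2, 1.6, 8.3]
width: 0.0333
finger_force: 68.9
```

Emit:
send_rows(targets=[[0,0,0.02,0,1],[0,0,0.04,0,1],[0,0,0.04,0,1],[0,0.01,0.03,0,1],[0.007,0.04,0,0,1],[0.007,0.04,0,0,1],[0.007,0.04,0,0,1],[0.007,0.04,0,0,1],[0.006,0.04,0,0,1],[0.005,0.038,0,0,1],[0,0,0,0,1],[0,0,0,0,1],[0,0,0,0,1]])

```text
clock: 9.3
position: [0.5915, 0.1219, 0.1603]
tcp_rot: [-0.105, 0.994, -0.0, -0.0]
contact_force: [-0.1, -0.9, -1.7]
width: 0.0331
finger_force: 70.3
```

Emit:
send_rows(targets=[[0.0005,0.0015,-0.02,0,1],[0,0,-0.02,0,1],[0,0,-0.015,0,1],[0,0,-0.006,0,1],[0,0,-0.003,0,1],[0,0,0,0,1],[0,0,0,0,1]])

```text
clock: 10.0
position: [0.5926, 0.1242, 0.0971]
tcp_rot: [-0.105, 0.994, -0.0, 0.0]
contact_force: [-0.3, -0.7, -2.0]
width: 0.0336
finger_force: 70.4
```

Emit:
send_rows(targets=[[0,0,-0.003,0,1],[0,0,-0.0015,0,1],[0,0,0,0,1],[0,0,0,0,1]])

```text
clock: 10.4
position: [0.5923, 0.1248, 0.092]
tcp_rot: [-0.106, 0.994, -0.0, -0.0]
contact_force: [0.5, -0.1, -2.0]
width: 0.0335
finger_force: 70.4
```

Emit:
send_rows(targets=[[0,0,0,0,0],[0,0,0,0,0],[0,0,0,0,0],[0,0,0,0,0],[0,0,0.02,0,0],[0,0,0.03,0,0],[0,0,0.02,0,0],[-0.007,0.032,0,0,0],[-0.007,0.032,0,0,0],[-0.007,0.032,0,0,0],[-0.0065,0.031,0,0,0],[0,0,0,0,0],[0,0,0,0,0],[0,0,0,0,0]])

```text
clock: 11.8
position: [0.5652, 0.2505, 0.162]
tcp_rot: [-0.105, 0.994, -0.0, 0.0]
contact_force: [-0.3, -0.5, -0.2]
width: 0.0856
finger_force: 0.0
```

Run:
```python
from h import *
s=get_state();print(np.round(s["position"],4))
p,d=optics.capture("scene");W=world("scene",d)
for c,h in (((.592,.1235),.116),((.45,.039),.038)): print(blob(W,c,.04,h-.006,h+.004))
cv2.imwrite("pics/s1.png",cv2.resize(p[130:330,180:400,::-1],None,fx=2.7,fy=2.7))
```

```text
[0.5652 0.2505 0.162 ]
(65, array([0.5914, 0.1219, 0.0176, 0.1143]))
(111, array([0.4497, 0.036 , 0.0216, 0.0366]))
```

View pics/s1.png

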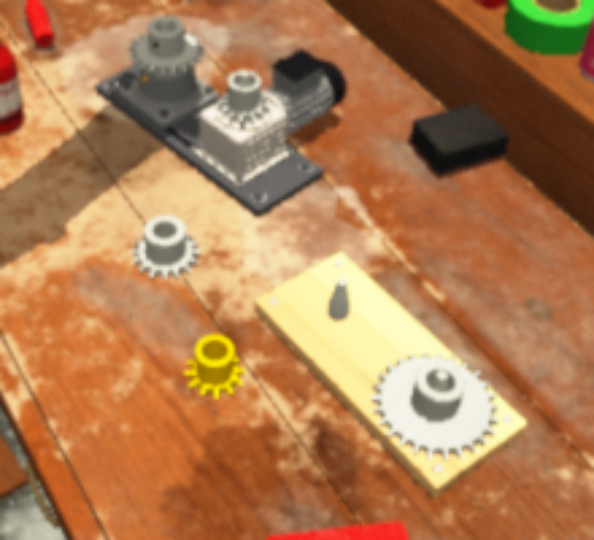

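Emit:
send_rows(targets=[[0,0,-0.03,0,0],[0,0,-0.025,0,0],[0,0,-0.012,0,0],[0,0,-0.004,0,0],[0,0,0,0,0],[0,0,0,0,0.7],[0,0,0,0,1],[0,0,0,0,1],[0,0,0,0,1],[0,0,0,0,1],[0,0,0,0,1],[0,0,0,0,1]])

```text
clock: 13.05
position: [0.5653, 0.2522, 0.0924]
tcp_rot: [-0.106, 0.994, 0.0, 0.001]
contact_force: [-2.8, -0.6, 7.7]
width: 0.041
finger_force: 69.6
```

Emit:
send_rows(targets=[[0,0,0.02,0,1],[0,0,0.03,0,1],[0,0,0.025,0,1],[-0.001,-0.03,0,0,1],[-0.001,-0.04,0,0,1],[-0.001,-0.045,0,0,1],[-0.001,-0.045,0,0,1],[-0.001,-0.045,0,0,1],[-0.002,-0.045,0,0,1],[-0.002,-0.045,0,0,1],[-0.002,-0.04,0,0,1],[-0.002,-0.041,0,0,1],[0,0,-0.02,0,1],[0,0,-0.03,0,1],[0,0,0,0,1],[0,0,0,0,1]])

```text
clock: 14.65
position: [0.5512, -0.1239, 0.1159]
tcp_rot: [-0.106, 0.994, 0.0, -0.001]
contact_force: [0.9, 0.3, -4.6]
width: 0.0412
finger_force: 72.8
```

Emit:
send_rows(targets=[[0.001,0,-0.02,0,1],[0,0,-0.025,0,1],[0,0,-0.02,0,1],[0,0,-0.01,0,1],[0,0,-0.004,0,1],[0,0,0,0,1],[0,0,0,0,1]])

```text
clock: 15.35
position: [0.5537, -0.1243, 0.0381]
tcp_rot: [-0.106, 0.994, -0.0, 0.001]
contact_force: [-0.5, -0.1, -5.0]
width: 0.041
finger_force: 72.8
```

Emit:
send_rows(targets=[[-0.0005,0,-0.003,0,1],[0,0,-0.0015,0,1],[0,0,0,0,1],[0,0,0,0,1]])

```text
clock: 15.75
position: [0.5523, -0.1242, 0.0326]
tcp_rot: [-0.106, 0.994, 0.0, 0.0]
contact_force: [-1.0, 1.2, -5.1]
width: 0.0412
finger_force: 72.8
```

Emit:
send_rows(targets=[[0,0,0,0,0],[0,0,0,0,0],[0,0,0,0,0],[0,0,0,0,0],[0,0,0.02,0,0],[0,0,0.03,0,0],[0,0,0.02,0,0],[0.003,-0.032,0,0,0],[0.003,-0.032,0,0,0],[0.0035,-0.032,0,0,0],[0.0035,-0.032,0,0,0],[0,0,0,0,0],[0,0,0,0,0],[0,0,0,0,0]])

```text
clock: 17.15
position: [0.5654, -0.2509, 0.1023]
tcp_rot: [-0.106, 0.994, 0.001, -0.0]
contact_force: [0.6, 0.1, 0.5]
width: 0.0854
finger_force: 0.0
```

Emit:
send_rows(targets=[[0.0005,-0.001,-0.03,0,0],[0,0,-0.025,0,0],[0,0,-0.012,0,0],[0,0,-0.005,0,0],[0,0,0,0,0],[0,0,0,0,0.7],[0,0,0,0,1],[0,0,0,0,1],[0,0,0,0,1],[0,0,0,0,1],[0,0,0,0,1],[0,0,0,0,1]], squeeze=80)

```text
clock: 18.35
position: [0.5663, -0.253, 0.0318]
tcp_rot: [-0.106, 0.994, 0.0, 0.001]
contact_force: [-2.5, 2.4, 9.9]
width: 0.0399
finger_force: 80.1
```

Emit:
send_rows(targets=[[0,0,0.02,0,1],[0,0,0.04,0,1],[0,0,0.04,0,1],[0,0.01,0.035,0,1],[0,0.035,0,0,1],[0,0.045,0,0,1],[0,0.045,0,0,1],[0,0.045,0,0,1],[0,0.045,0,0,1],[0,0.045,0,0,1],[0,0.045,0,0,1],[0,0.045,0,0,1],[0,0.045,0,0,1],[0,0.04,0,0,1],[0,0.035,0,0,1],[-0.001,0.024,0,0,1],[0,0,0,0,1],[0,0,0,0,1],[0,0,0,0,1]])

```text
clock: 20.25
position: [0.5645, 0.2492, 0.1649]
tcp_rot: [-0.105, 0.994, -0.001, -0.001]
contact_force: [-0.7, -1.4, -7.8]
width: 0.0392
finger_force: 83.4
```

Emit:
send_rows(targets=[[0.0005,0.0015,-0.02,0,1],[0,0,-0.02,0,1],[0,0,-0.018,0,1],[0,0,-0.007,0,1],[0,0,-0.003,0,1],[0,0,0,0,1],[0,0,0,0,1]])

```text
clock: 20.95
position: [0.5659, 0.2522, 0.0984]
tcp_rot: [-0.105, 0.994, 0.0, 0.001]
contact_force: [1.0, -0.9, -8.3]
width: 0.0399
finger_force: 83.3
```

Emit:
send_rows(targets=[[-0.0005,-0.001,-0.003,0,1],[0,0,-0.0025,0,1],[0,0,0,0,1],[0,0,0,0,1]])

```text
clock: 21.35
position: [0.5648, 0.2513, 0.092]
tcp_rot: [-0.106, 0.994, 0.0, -0.0]
contact_force: [0.0, 0.2, -7.2]
width: 0.0402
finger_force: 83.4
```

Emit:
send_rows(targets=[[0,0,0,0,0],[0,0,0,0,0],[0,0,0,0,0],[0,0,0,0,0],[0,0,0.02,0,0],[0,0,0.03,0,0],[0,0,0.02,0,0],[-0.019,-0.035,0,0,0],[-0.019,-0.036,0,0,0],[-0.02,-0.036,0,0,0],[-0.02,-0.036,0,0,0],[-0.019,-0.036,0,0,0],[-0.018,-0.0345,0,0,0],[0,0,-0.04,0,0],[0,0,-0.03,0,0],[0,0,-0.02,0,0],[0,0,0,0,0],[0,0,0,0,0]])

```text
clock: 23.15
position: [0.45, 0.0378, 0.0724]
tcp_rot: [-0.106, 0.994, -0.0, -0.0]
contact_force: [0.3, -0.8, -0.0]
width: 0.0857
finger_force: 0.0
```

Emit:
send_rows(targets=[[0,0,-0.03,0,0],[0,0,-0.02,0,0],[0,0,-0.01,0,0],[0,0,0,0,0],[0,0,0,0,0.7],[0,0,0,0,1],[0,0,0,0,1],[0,0,0,0,1],[0,0,0,0,1],[0,0,0,0,1],[0,0,0,0,1]])

```text
clock: 24.25
position: [0.4504, 0.0381, 0.0133]
tcp_rot: [-0.106, 0.994, 0.0, 0.001]
contact_force: [-2.4, 0.1, 16.4]
width: 0.0409
finger_force: 78.5
```

Emit:
send_rows(targets=[[0,0,0.02,0,1],[0,0,0.04,0,1],[0,0,0.04,0,1],[0.01,-0.025,0.015,0,1],[0.016,-0.04,0,0,1],[0.016,-0.04,0,0,1],[0.016,-0.04,0,0,1],[0.016,-0.04,0,0,1],[0.016,-0.04,0,0,1],[0.0155,-0.04,0,0,1],[0.01,-0.0255,0,0,1],[0,0,0,0,1],[0,0,-0.02,0,1],[0,0,0,0,1],[0,0,0,0,1]])

```text
clock: 25.75
position: [0.5645, -0.2517, 0.1067]
tcp_rot: [-0.106, 0.994, 0.001, -0.001]
contact_force: [0.7, 0.4, -4.2]
width: 0.0407
finger_force: 82.4
```

Emit:
send_rows(targets=[[0.001,-0.001,-0.025,0,1],[0,0,-0.025,0,1],[0,0,-0.013,0,1],[0,0,-0.005,0,1],[0,0,-0.002,0,1],[0,0,0,0,1],[0,0,0,0,1]])

```text
clock: 26.45
position: [0.5669, -0.2539, 0.038]
tcp_rot: [-0.106, 0.994, -0.0, 0.001]
contact_force: [0.4, -0.6, -4.1]
width: 0.0405
finger_force: 82.4
```

Lower, release, back off toward the robot's clear side.

Emit:
send_rows(targets=[[-0.0005,0.001,-0.003,0,1],[0,0,-0.0025,0,1],[0,0,0,0,1],[0,0,0,0,1]])

```text
clock: 26.85
position: [0.5659, -0.2526, 0.0316]
tcp_rot: [-0.106, 0.994, 0.0, 0.0]
contact_force: [-0.5, -0.3, -2.9]
width: 0.041
finger_force: 82.5
```

Emit:
send_rows(targets=[[0,0,0,0,0],[0,0,0,0,0],[0,0,0,0,0],[0,0,0,0,0],[0,0,0.02,0,0],[0,0,0.03,0,0],[0,0,0.04,0,0],[0,0,0.04,0,0],[-0.03,0.03,0.03,0,0],[-0.03,0.03,0.02,0,0],[-0.03,0.03,0,0,0],[-0.03,0.03,0,0,0],[-0.03,0.03,0,0,0],[-0.02,0.03,0,0,0],[0,0,0,0,0],[0,0,0,0,0]])

```text
clock: 28.45
position: [0.397, -0.0734, 0.2108]
tcp_rot: [-0.106, 0.994, 0.0, 0.001]
contact_force: [0.5, -1.1, 0.3]
width: 0.0854
finger_force: 0.0
```

Run:
```python
from h import *
print(get_state()["contact_force"])
ims=[]
for n in ("top","scene"):
    p,d=optics.capture(n);W=world(n,d)
    for c,h in (((.592,.1235),.116),((.565,.251),.116),((.552,-.124),.056),((.566,-.2525),.056)):
        try: 
            s=(np.hypot(W[...,0]-c[0],W[...,1]-c[1])<.025)&(abs(W[...,2]-h)<.003); P=W[s]; A=np.c_[P[:,:2],np.ones(len(P))]
            print(n,*blob(W,c,.04,h-.006,h+.004),"slope",np.round(np.linalg.lstsq(A,P[:,2],rcond=None)[0][:2],3))
        except Exception as e: print(n,"none",e)
    ims.append(p[110:310,120:400] if n=="scene" else p[110:250,120:400])
cv2.imwrite("pics/end.png",cv2.resize(np.vstack(ims)[:,:,::-1],None,fx=1.75,fy=1.75))
```

```text
[ 0.45228713 -1.0529399   0.27127817]
top 92 [0.5918 0.1234 0.0176 0.1157] slope [0.001 0.024]
top 158 [0.5658 0.2495 0.0212 0.1156] slope [-0.    -0.006]
top 0 [ 0.  0.  0. nan] slope [0. 0.]
top 0 [ 0.  0.  0. nan] slope [0. 0.]
scene 63 [0.5901 0.1206 0.0176 0.1144] slope [-0.     0.032]
scene 0 [ 0.  0.  0. nan] slope [0. 0.]
scene 147 [ 0.5513 -0.1266  0.0218  0.0549] slope [-0.004  0.004]
scene 184 [ 0.5651 -0.2544  0.0211  0.0552] slope [-0.001 -0.011]
  return _methods._mean(a, axis=axis, dtype=dtype,
  ret = ret.dtype.type(ret / rcount)
```

View pics/end.png

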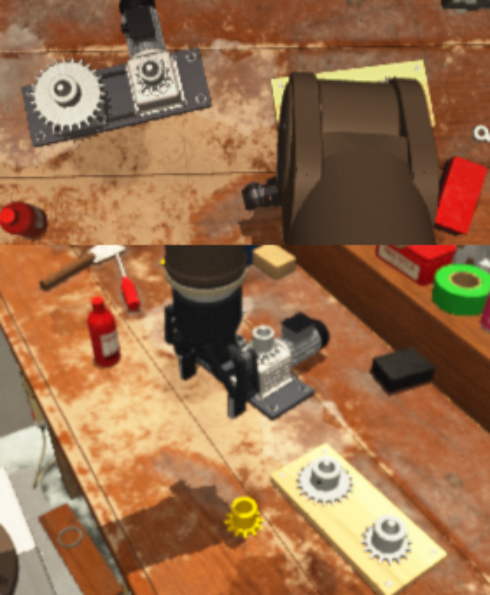

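The top half shows the large sprocket flat on the bearing block (66,92) and the small one on the gearmotor (151,70). The lower half shows both middle ones on the pegs (324,480) and (386,540), with the bottle and box unmoved. The small one's slope reading (0.03) needs a check against the start data.

Run:
```python
from h import *
def fit(W,c,h):
    r=np.hypot(W[...,0]-c[0],W[...,1]-c[1]);P=W[(r<.0165)&(r>.009)&(abs(W[...,2]-h)<.003)]
    A=np.c_[P[:,:2]-c,np.ones(len(P))];return len(P),np.round(np.linalg.lstsq(A,P[:,2],rcond=None)[0],4)
for n in ("top","scene"):
    W0=world(n,np.load(n+"0.npz")["d"])
    print(n,"start s",fit(W0,(.552,-.1235),.056),"start m1 on gear",fit(W0,(.5925,.1235),.116))
    D=np.stack([optics.capture(n)[1] for _ in range(6)]);W=world(n,np.median(D,0))
    print(n,"now s",fit(W,(.5915,.1225),.116))
    P=W[(np.hypot(W[...,0]-.592,W[...,1]-.123)<.028)&(np.hypot(W[...,0]-.592,W[...,1]-.123)>.019)&(abs(W[...,2]-.085)<.005)]
    print(" plate",len(P),np.round(np.median(P[:,2]),4))
```

```text
top start s (48, array([ 0.0072, -0.0145,  0.0561])) start m1 on gear (45, array([0.0084, 0.0032, 0.1158]))
top now s (59, array([ 0.0019, -0.0036,  0.1158]))
 plate 64 0.0842
scene start s (47, array([ 0.0168, -0.0206,  0.0552])) start m1 on gear (28, array([0.009 , 0.0179, 0.1157]))
scene now s (32, array([0.0106, 0.0143, 0.1151]))
 plate 46 0.0834
```

Level and seated: its readings are the same as at the start.

```bash
python3 -c "
from rig import finish_job
print(finish_job())"
```

```text
the job is handed in; nothing more can be done
None
```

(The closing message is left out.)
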